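Set up a drawbar for checking on vee blocks

ROBOT

A 6-joint arm with a two-finger parallel gripper is mounted at the origin on a cart in front of the work surface, level with it; the furniture and walls round the work are solid. World frame = base frame: x ahead of the robot, y to its left, z up, the work surface at z = 0. Lengths are in mm, angles in degrees, forces in N, time in s.
With the tool pointing down it reaches from about 300 to 850 mm from the base axis. Payload 4.2 kg.
Tool frame: the origin (TCP) lies midway between the tips of the shut fingers; the grasp point (between the pads) lies 19 mm behind it; z points along the fingers, y is the line along which they close (so a half turn about z gives the same grasp; the last joint's range is limited). The gripper opens to 91 mm and grips with 3 to 60 N. Pads are 32 mm wide; open, the fingers measure 118 mm over their backs; the gripper's body (76 mm by 178 mm) begins 60 mm behind the grasp point.
Start: joints at [65.776, 18.312, 89.639, -0, 72.044, -1.146], TCP at [225.401, 528.997, 213.976] pointing down, gripper open.
Joint ranges: [-177.97, 177.97], [-48.28, 115.42], [12.27, 149.76], [-77.06, 257.06], [2.81, 150.46], [-146.56, 146.56]. Speed limits (degrees/s): [147.25, 147.25, 180, 180, 180, 180].

INTERFACE

Orientations are given as [roll, pitch, yaw] about the fixed x, y, z axes, in that order (R = Rz(yaw) Ry(pitch) Rx(roll)).
In Python, from workcell import env gives the robot as it stands.
- The arm moves only by the shell command python3 -m jog 'ROWS' [FORCE]. ROWS is a JSON object of lists of equal length, an entry for each row: "jaw": the finger opening in mm, from 0 to 91.2; "slide": the shift along the tool's x, y, z in units of 30 mm (1.0 is 30 mm), a list of three; "spin": the turn about the tool's z in units of 8 degrees (1.0 is 8 degrees). In form: {"jaw": [jaw, ...], "slide": [[dx, dy, dz], ...], "spin": [spin, ...]}. A call has 1 to 10 rows; each row shifts and turns the commanded pose from where the row before left it, along the tool's axes as they then stand; what a row does not reach is not made up. A row lasts 1/10 s, in which the tool goes at most 50 mm and 8.59 degrees, less where a joint would pass 70% of its speed; a pose out of reach is approached as far as the arm can. A call is refused whole if a number of a shift passes 1 or a number of a turn 1, either way. A call with a gripper value outside its range is refused whole. The fingers move at their own pace and stop on an object; FORCE is the grip in N (left out, the last holds). Time passes only in rows, so rows that do not move let the fingers close. It gives the time, the measured TCP pose, the force, the opening and the grip force at its end, in the units of the state.
- env.state(): the state, without advancing time (a new reading comes with each control period).
- env.grab_frame(name): name is "scene" or "side" or "wrist"; returns the picture (480x640x3 uint8, red, green, blue); there is no depth.
- env.camera_model(name): a dict with "fx", "fy", "cx", "cy" (pixels), "camera_from_world" (4x4, takes a point from world to camera coordinates). Camera axes: x right, y up, looking along -z (the intrinsics and any distortion apply to the point x, -y, -z); pixel columns grow to the right and rows downward; lengths in mm; the calibration is good to about 2 mm. A picture is of the moment at which its call begins: read the wrist's pose just before it. camera_model takes no time and is no camera call; for the wrist camera it gives the pose at the moment of the call.
- env.job_done(): hands the job in; it is judged then, once.
The state is a dict: "time_s": time; "qpos": joint angles; "qvel": joint speeds; "effort": joint torques, N m; "ee_pos": TCP position; "ee_rot": TCP orientation; "force": force on the tool from outside, world axes, zero at the start; "torque": the same for the moment, N m; "gripper_width": finger opening in mm; "gripper_force": force on a finger pad.
Only numpy, scipy, OpenCV 4.12 (cv2) and the standard library are available. Lean on these libraries where they do the work, as an engineer would, in place of code of your own. Each camera call takes 0.05 s, during which the arm holds its last target. There are 200 camera calls.

TASK

With the things on the black mat, set up the drawbar check on the grey steel plate: stand the two vee blocks upright on the two scribed rectangles, their grooves in line along the plate, and lay the drawbar in both grooves, centred between the blocks, with its hexagon head towards the upright end stop. On the plate, stand the collet upright about 65 mm behind the drawbar (the side away from the robot) and lay the large bright nut flat about 65 mm in front of it, both midway between the two blocks.

Things in the scene. Friction and masses are not known exactly. Their poses are not given: they have to be found in the camera images.
- plate: grey ground steel plate, 200x300x20 mm, fixed left or right of the mat. Origin: centre of its underside; top at z = 20 mm; x points away from the robot (behind = +x, in front = -x), turned up to 0.25 rad; y along the 300 mm, to the robot's left. Two rectangles scribed on top, 66 mm (x) by 56 mm (y), centred at x 0, y +55 and -55 mm: each frames one vee block, groove along y
- end_stop: dark steel end stop, 46x26x50 mm, an upright block with a small screw through it, fixed on the plate 134 mm from its middle, at the left or the right end (varies). At the other end lies a low painted key bar, 18x75x12 mm, which stays. Origin: centre of its underside, on the plate's top
- mat: black rubber mat, 250x270 mm, 3 mm thick, fixed on the bench; the things to be moved start on it, undersides at 3 mm. Origin: centre of its underside. A smaller black nut, 22x19x15 mm, in its middle is not part of the job
- vee_a: plain grey steel vee block, 50x60x42 mm, 0.6 to 0.9 kg; one of two alike. Origin: centre of its underside; z up; x along the groove, which runs the full 50 mm across its top; y across the groove, between the two flat full-height side faces 60 mm apart. Fits either scribed rectangle, either way round. Starts upright on the mat
- vee_b: plain grey steel vee block, 50x60x42 mm, 0.6 to 0.9 kg; the other of two alike. Origin: centre of its underside; z up; x along the groove, which runs the full 50 mm across its top; y across the groove, between the two flat full-height side faces 60 mm apart. Fits either scribed rectangle, either way round. Starts upright on the mat
- drawbar: round steel bar, 18 mm in diameter, 220 mm long, 0.3 to 0.5 kg; at its +y end a hexagon head 18 mm across flats, 18 mm long, at its -y end a thin dark thread, 11 mm in diameter, 26 mm long. Origin: on its axis at mid-length; y along the axis towards the head. Starts lying level on the mat. Seated in both grooves its axis is 34.5 mm above the plate's top
- collet: spring collet, a slotted grey steel sleeve, wider at the top, 34 mm in diameter, 47 mm tall, standing upright on the mat. Origin: centre of its underside; z up
- nut: large bright hexagon nut, 28x24x19 mm, lying flat on the mat; 24 mm across flats along its y. Origin: centre of its underside; z up
Things that resemble listed ones, but are neither listed nor needed, are in the scene too. What is shaped like the vee_b but red is not meant.

How it is judged (in metres and radians):
At the end, for the whole second after the job is handed in: At rest: a vee block flat on each rectangle (12 mm, 0.14 rad); drawbar seated in both (height 4 mm, middle 15 mm, 0.14 rad), head towards the stop; collet upright 40 to 90 mm behind and nut flat 40 to 90 mm in front of the plate's middle line, each within 20 mm of midway between the blocks ((((x of vee_a in the frame of plate between -0.012 and 0.012 m and y of vee_a in the frame of plate between 0.043 and 0.067 m and z of vee_a in the frame of plate between 0.016 and 0.024 m and angle between the x axis of vee_a and the y axis of plate, either way round below 0.14 rad and angle between vee_a's own z axis and vertical below 0.06 rad) and (x of vee_b in the frame of plate between -0.012 and 0.012 m and y of vee_b in the frame of plate between -0.067 and -0.043 m and z of vee_b in the frame of plate between 0.016 and 0.024 m and angle between the x axis of vee_b and the y axis of plate, either way round below 0.14 rad and angle between vee_b's own z axis and vertical below 0.06 rad)) or ((x of vee_a in the frame of plate between -0.012 and 0.012 m and y of vee_a in the frame of plate between -0.067 and -0.043 m and z of vee_a in the frame of plate between 0.016 and 0.024 m and angle between the x axis of vee_a and the y axis of plate, either way round below 0.14 rad and angle between vee_a's own z axis and vertical below 0.06 rad) and (x of vee_b in the frame of plate between -0.012 and 0.012 m and y of vee_b in the frame of plate between 0.043 and 0.067 m and z of vee_b in the frame of plate between 0.016 and 0.024 m and angle between the x axis of vee_b and the y axis of plate, either way round below 0.14 rad and angle between vee_b's own z axis and vertical below 0.06 rad))) and x of drawbar in the frame of plate between -0.015 and 0.015 m and y of drawbar in the frame of plate between -0.015 and 0.015 m and z of drawbar in the frame of plate between 0.0505 and 0.0585 m and angle between the y axis of drawbar and the y axis of plate, either way round below 0.14 rad and y of end_stop in the frame of drawbar above 0.05 m and x of collet in the frame of plate between 0.04 and 0.09 m and y of collet in the frame of plate between -0.02 and 0.02 m and z of collet in the frame of plate between 0.016 and 0.024 m and angle between each of collet, nut's own z axis and vertical below 0.1 rad and x of nut in the frame of plate between -0.09 and -0.04 m and y of nut in the frame of plate between -0.02 and 0.02 m and z of nut in the frame of plate between 0.016 and 0.024 m and linear speed of each of vee_a, vee_b, drawbar, collet, nut below 0.02 m/s); the robot touches nothing.
It also fails if it takes over 136 s, if anything falls off the work surface, if the arm or the gripper's body presses on something with over 40 N, if the wrist force passes 120 N, or if a joint passes its speed limit or range.

## Working session

There is one attempt and no reset: what is moved stays moved. The work goes in short steps, Python scripts to look and compute and a shell command to move; the robot and the scene stay as the last step left them, time stands still between calls to the robot, and variables do not carry over. Pictures are saved under pics/ and viewed, at most 14 in all, crops included, and the job is handed in when it is done.

```bash
mkdir -p pics; ls
cat > h.py <<'E'
import numpy as np, cv2
from workcell import env
def snap(n,f,):
    im=env.grab_frame(n)[:,:,::-1].copy(); cv2.imwrite('pics/'+f,im); return im
def ray(n,uv,z,m=None):
    m=m or env.camera_model(n); T=np.array(m["camera_from_world"]); R=T[:3,:3]; c=-R.T@T[:3,3]
    d=R.T@np.array([(uv[0]-m["cx"])/m["fx"],-(uv[1]-m["cy"])/m["fy"],-1.])
    return c+d*(z-c[2])/d[2]
def proj(n,p,m=None):
    m=m or env.camera_model(n); T=np.array(m["camera_from_world"]); q=T[:3,:3]@np.array(p)+T[:3,3]
    return np.array([m["cx"]+m["fx"]*q[0]/-q[2], m["cy"]+m["fy"]*(-q[1])/-q[2]])
E
python3 - <<'E'
from h import *
s=env.state(); print(s)
for n in("scene","side","wrist"):
    m=env.camera_model(n); print(n,m)
a=snap("scene","a.png"); b=snap("side","b.png"); c=snap("wrist","c.png")
E
```

```text
pics
{'time_s': 0.0, 'qpos': array([ 6.57766095e+01,  1.83513799e+01,  8.97062309e+01,  1.29784987e-03,
        7.20418045e+01, -1.14537167e+00]), 'qvel': array([-0.06722884,  0.07091003, -0.03056531,  0.05389639, -0.02343556,
       -0.01945914]), 'effort': array([ 2.09418991e-03, -4.12466311e+01, -2.31977499e+01,  7.27688055e-02,
        4.56864922e-02, -1.38886403e-04]), 'ee_pos': array([225.17614926, 528.53931001, 213.12406821]), 'ee_rot': array([-1.79900629e+02, -3.22090754e-03,  1.56921577e+02]), 'force': array([-0.05722709, -0.31935368,  0.29154904]), 'torque': array([ 0.01710634,  0.00336838, -0.00645471]), 'gripper_force': 0.0, 'gripper_width': 90.93082249479781}
scene {'fx': 560.8263777983517, 'fy': 560.8263777983517, 'cx': 326.0976000665595, 'cy': 242.90292660176405, 'camera_from_world': array([[ 8.27532527e-01, -5.61370904e-01, -7.25433986e-03,
        -4.59558381e+02],
       [ 3.35424217e-01,  4.84013936e-01,  8.08220950e-01,
        -2.05563458e+02],
       [-4.50200523e-01, -6.71262406e-01,  5.88834672e-01,
        -1.04250884e+03],
       [ 0.00000000e+00,  0.0000000
[... 290 characters left out ...]
 -4.59712417e-01,  8.84135003e-01,
        -1.05642207e+02],
       [-2.02651964e-01,  8.60860183e-01,  4.66746106e-01,
        -1.35793394e+03],
       [ 0.00000000e+00,  0.00000000e+00,  0.00000000e+00,
         1.00000000e+00]])}
wrist {'fx': 402.800175285897, 'fy': 402.800175285897, 'cx': 321.1075854987385, 'cy': 244.9704503189399, 'camera_from_world': array([[ 3.91764414e-01,  9.20062528e-01, -2.36394281e-03,
        -5.73445916e+02],
       [-8.92980626e-01,  3.79611552e-01, -2.41827774e-01,
         2.68884646e+01],
       [-2.21599293e-01,  9.68504712e-02,  9.70316309e-01,
        -3.90009304e+02],
       [ 0.00000000e+00,  0.00000000e+00,  0.00000000e+00,
         1.00000000e+00]])}
```

View pics/a.png

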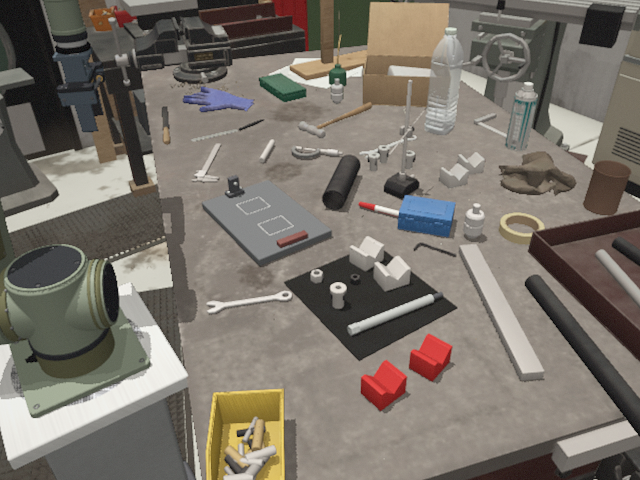

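View pics/b.png

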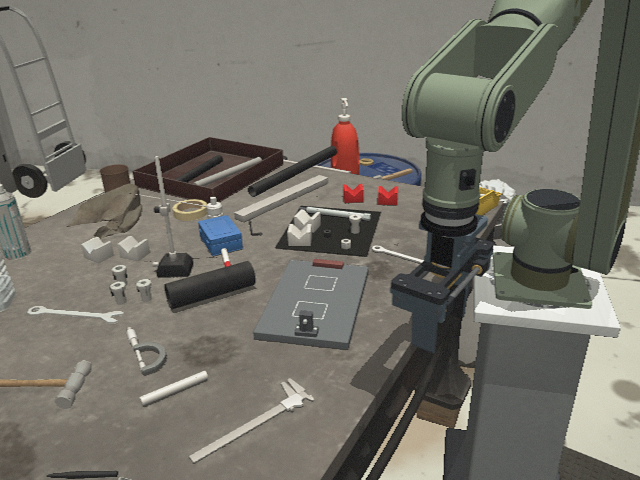

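Scene shows the plate at (265,220) with the stop at its left (+y) end (234,186), and the red key bar at (292,239). The mat's vee blocks are at (367,252) and (393,272), the bar runs (350,328)-(440,296), the collet is at (339,293), the nut at (316,275) and the black nut at (355,279). Lookalikes: red vees at (384,385) and (431,357), and grey vees off the mat at (453,175) and (470,162).

Run:
```python
from h import *
a=cv2.imread('pics/a.png')
cv2.imwrite('pics/a2.png',cv2.resize(a[165:355,195:460],None,fx=3,fy=3,interpolation=cv2.INTER_CUBIC))
for k,p,z in [("matL",(286,285),3),("matR",(455,305),3),("matB",(360,356),3),("plate",(265,223),20),("vee1",(367,252),35),("vee2",(393,272),35),("head",(438,297),12),("thr",(351,329),12),("collet",(338,290),40),("nut",(316,273),20),("pl",(203,207),20),("pb",(262,260),20),("pr",(330,233),20),("pt",(268,181),20)]: print(k,ray("scene",p,z).round(0))
```

```text
matL [416. -54.   3.]
matR [ 666. -302.    3.]
matB [ 425. -303.    3.]
plate [483. 156.  20.]
vee1 [602. -92.  35.]
vee2 [ 604. -178.   35.]
head [ 647. -272.   12.]
thr [ 447. -245.   12.]
collet [ 473. -164.   40.]
nut [479. -74.  20.]
pl [390. 308.  20.]
pb [407.  32.  20.]
pr [588.  32.  20.]
pt [589. 329.  20.]
```

View pics/a2.png

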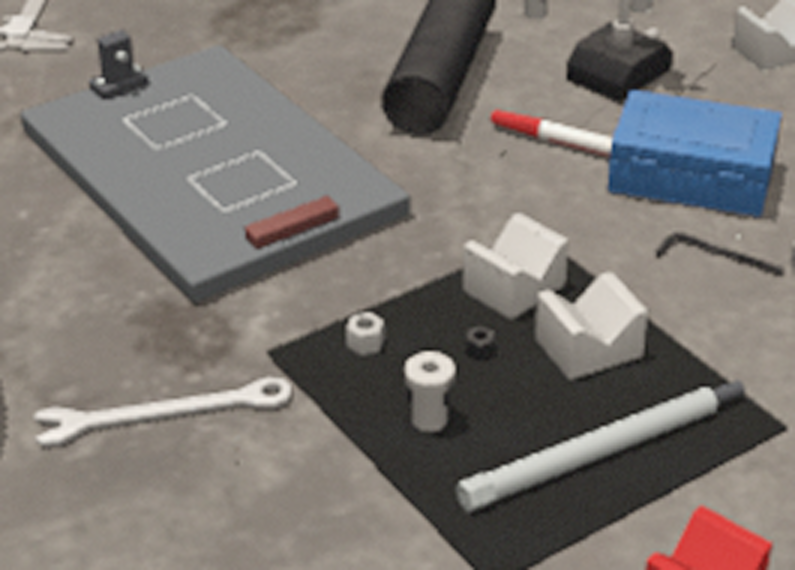

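Crop: the head is at the near end of the bar, crop (475,495), and the thread at (735,390). The vee grooves run roughly towards the viewer. Next I'll take wrist views over the plate and the mat.

```bash
python3 -m jog '{"jaw":[90,90,90,90,90,90,90,90,90,90],"slide":[[-0.9,-0.6,0],[-0.95,-0.65,0],[-0.95,-0.65,0],[-0.95,-0.65,0],[-0.95,-0.65,0],[-0.95,-0.65,0],[-0.95,-0.65,0],[-0.95,-0.65,0],[-0.95,-0.65,0],[-0.95,-0.65,0]],"spin":[0,0,0,0,0,0,0,0,0,0]}'
python3 -m jog '{"jaw":[90,90,90,90,90,90,90,90,90,90],"slide":[[-0.95,-0.65,0],[-0.95,-0.65,0],[-0.95,-0.65,0],[0,0,0],[0,0,0],[0,0,0],[0,0,0],[0,0,0],[0,0,0],[0,0,0]],"spin":[0,0,0,0.95,0.95,0.95,0.95,0.95,0.95,0.95]}'
python3 -m jog '{"jaw":[90,90,90,90],"slide":[[0,0,0],[0,0,0],[0,0,0],[0,0,0]],"spin":[0.95,0.75,0,0]}'
python3 - <<'E'
from h import *
import pickle
m=env.camera_model("wrist"); im=snap("wrist","p.png"); pickle.dump(m,open('p.pkl','wb'))
cv2.imwrite('pics/p2.png',cv2.resize(im,(800,600),interpolation=cv2.INTER_CUBIC))
E
```

```text
time_s: 1.15
ee_pos: [410.8, 238.5, 213.8]
ee_rot: [-180.0, -0.0, 156.9]
force: [0.7, -0.2, -0.4]
gripper_width: 90.2
gripper_force: 0.0
time_s: 2.15
ee_pos: [465.9, 152.4, 213.7]
ee_rot: [-180.0, -0.0, 103.4]
force: [-0.3, -0.2, -0.0]
gripper_width: 90.0
gripper_force: 0.0
time_s: 2.55
ee_pos: [465.9, 152.5, 213.8]
ee_rot: [-180.0, 0.0, 90.2]
force: [0.1, -0.1, 0.4]
gripper_width: 89.9
gripper_force: 0.0
```

```bash
python3 -m jog '{"jaw":[90,90,90,90,90,90,90,90,90,90],"slide":[[-1,0.2,0],[-1,0.2,0],[-1,0.2,0],[-1,0.2,0],[-1,0.2,0],[-1,0.2,0],[-1,0.2,0],[-1,0.2,0],[-1,0.2,0],[-1,0.2,0]],"spin":[0,0,0,0,0,0,0,0,0,0]}'
python3 -m jog '{"jaw":[90,90,90],"slide":[[-0.7,0.2,0],[0,0,0],[0,0,0]],"spin":[0,0,0]}'
python3 - <<'E'
from h import *
import pickle
m=env.camera_model("wrist"); im=snap("wrist","m.png"); pickle.dump(m,open('m.pkl','wb'))
cv2.imwrite('pics/m2.png',cv2.resize(im,(800,600),interpolation=cv2.INTER_CUBIC))
E
```

```text
time_s: 3.6
ee_pos: [526.8, -148.6, 213.9]
ee_rot: [-180.0, -0.0, 90.2]
force: [0.3, 0.0, 0.3]
gripper_width: 89.9
gripper_force: 0.0
time_s: 3.9
ee_pos: [532.5, -168.2, 213.6]
ee_rot: [-180.0, -0.1, 90.1]
force: [-0.4, -0.1, -0.3]
gripper_width: 90.2
gripper_force: 0.0
```

View pics/p2.png

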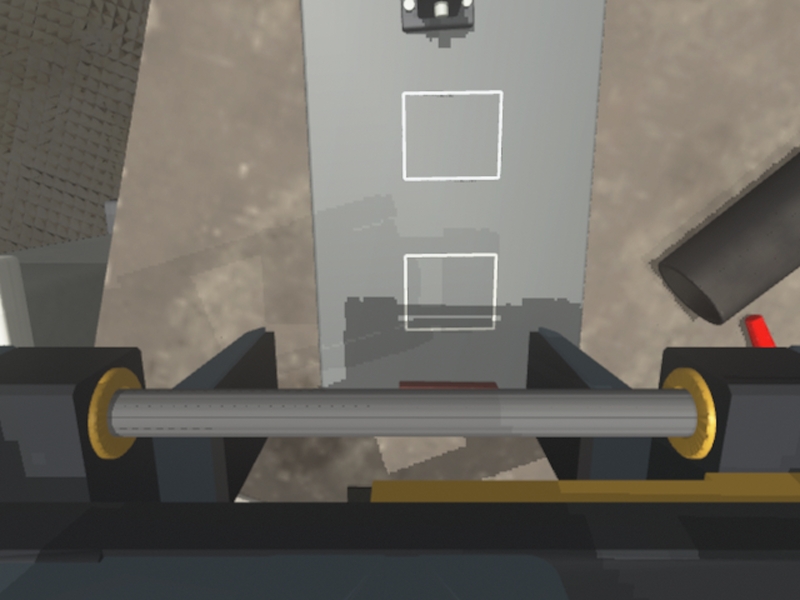

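View pics/m2.png

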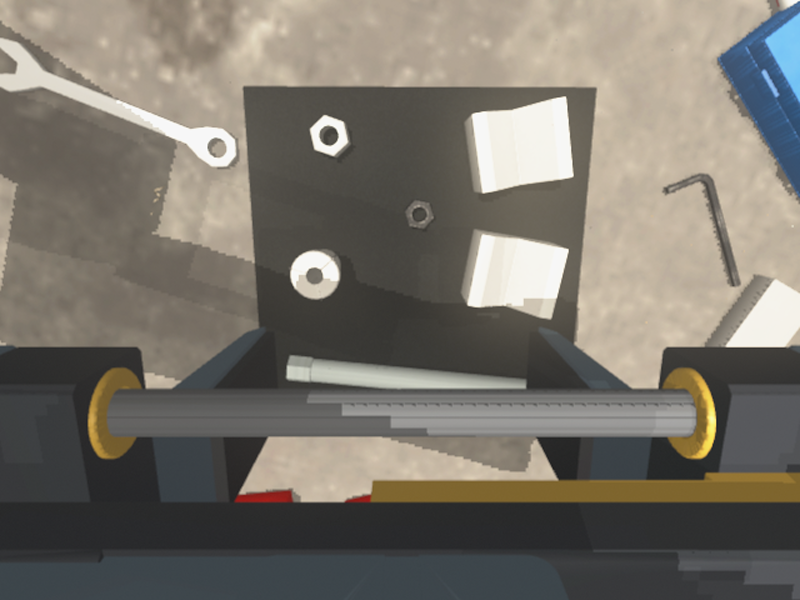

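Plate view: scribed rectangles at (403..502, 91..180) and (405..497, 254..329). Mat view: nut (330,136), black nut (419,214), collet (315,275), vees (520,145) and (515,272), bar head (287,367). I'll enlarge the vees and nut.

Run:
```python
from h import *
import pickle
a=cv2.imread('pics/m.png')
v=cv2.resize(a[65:265,360:470],None,fx=3,fy=3,interpolation=cv2.INTER_CUBIC)
n=cv2.resize(a[65:315,220:350],None,fx=2.4,fy=2.4,interpolation=cv2.INTER_CUBIC)
o=np.zeros((600,330+312,3),np.uint8); o[:,:330]=v; o[:,330:]=n
cv2.imwrite('pics/m3.png',o)
P=pickle.load(open('p.pkl','rb')); M=pickle.load(open('m.pkl','rb'))
r=lambda u,z,m: ray("wrist",(u[0]*.8,u[1]*.8),z,m)
A=[r(u,20,P) for u in[(403,92),(502,91),(500,180),(403,180)]]
B=[r(u,20,P) for u in[(405,254),(497,254),(495,329),(405,329)]]
for q in A+B: print(q.round(1))
a=np.mean(A,0);b=np.mean(B,0);d=a-b
print(a,b,(a+b)/2,np.linalg.norm(d),"yaw",np.degrees(np.arctan2(-d[0],d[1])))
for u in[(244,87),(596,88)]: print("mat",r(u,3,M).round(1))
```

```text
[465.7 277.9  20. ]
[532.4 278.9  20. ]
[534.1 220.7  20. ]
[466.  220.4  20. ]
[467.7 168.2  20. ]
[534.6 168.6  20. ]
[536.  111.7  20. ]
[468.1 111.4  20. ]
[499.55029451 249.48979315  20.        ] [501.60606445 139.9949123   20.        ] [500.57817948 194.74235272  20.        ] 109.51417771784936 yaw 1.0756037489191965
mat [420.6 -36.7   3. ]
mat [668.4 -36.8   3. ]
```

View pics/m3.png

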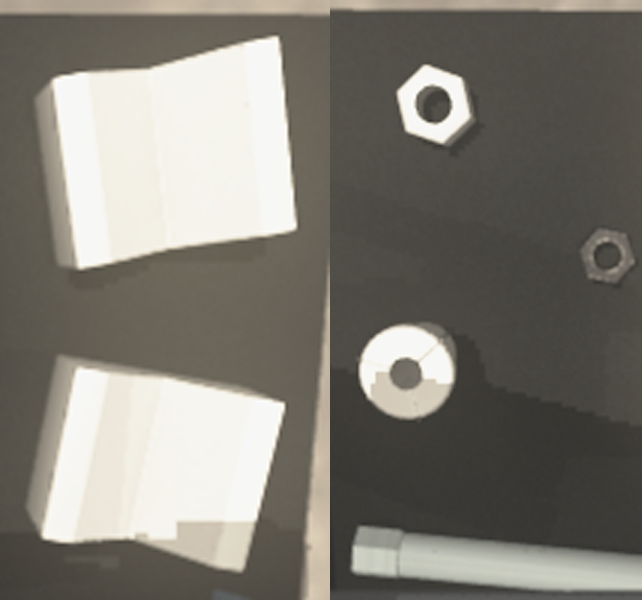

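Run:
```python
from h import *
import pickle
M=pickle.load(open('m.pkl','rb'))
v=lambda u,z: ray("wrist",(u[0]/3+360,u[1]/3+65),z,M)[:2]
n=lambda u,z: ray("wrist",((u[0]-330)/2.4+220,u[1]/2.4+65),z,M)[:2]
for c in ([(55,77),(278,37),(297,231),(78,269)],[(77,367),(284,402),(243,571),(43,541)]):
    q=np.array([v(u,45) for u in c]); 
    y=(q[1]+q[2]-q[0]-q[3])/2; x=(q[0]+q[1]-q[2]-q[3])/2
    print("vee",q.mean(0),"len",np.linalg.norm(y),np.linalg.norm(x),"ydir",np.degrees(np.arctan2(y[1],y[0])),"xdir",np.degrees(np.arctan2(x[1],x[0])))
q=np.array([n(u,22) for u in[(428,66),(465,82),(472,120),(446,145),(404,130),(397,92)]])
print("nut",q.mean(0),q.round(1).tolist(),"hole",n((433,105),22),np.degrees(np.arctan2(*(q-q.mean(0)).T[::-1])).round(1))
print("collet",n((408,371),50))
h=n((353,550),12);a=n((400,554),12);b=n((635,570.5),12)
d=b-a;d/=np.linalg.norm(d)
print("head",h,a,b,"dir",np.degrees(np.arctan2(d[1],d[0])),"center",h+110*d)
print("scene head",ray("scene",(195+467/3,165+494/3),12),"thread",ray("scene",(195+742/3,165+388/3),12))
```

```text
vee [610.06680483 -78.65518598] len 59.48185575547844 50.10512259726109 ydir 9.78378786690754 xdir 99.91352346764151
vee [ 611.01091459 -164.82592828] len 59.288168808572394 50.303990976142934 ydir -8.990622321531772 xdir 81.03351573625488
nut [482.50056419 -71.23449913] [[480.3, -57.8], [493.3, -63.1], [495.4, -76.0], [485.9, -84.6], [471.0, -79.4], [469.0, -66.5]] hole [481.67653808 -70.8919648 ] [  99.2   37.   -20.   -75.7 -144.5  160.7]
collet [ 473.87418098 -161.89279068]
head [ 441.96657441 -243.13467406] [ 461.11510903 -244.83302603] [ 557.44875366 -251.84088008] dir -4.160689959452487 center [ 551.67666836 -251.11560667]
scene head [ 445.19049602 -246.0781468    12.        ] thread [ 659.99610292 -270.75645141   12.        ]
```

Measurements agree with the listed sizes: vees 59×50 mm, rectangles 67×57 mm, mat 248 mm. Plate centre is (500.6,194.7), yaw 1.1°. Now fetching vee 1.

```bash
python3 -m jog '{"jaw":[90,90,90,90,90,90,90,90,90],"slide":[[1,0.86,0],[1,0.86,0],[0.99,0.86,0],[0,0,0],[0,0,0],[0,0,0.9],[0,0,0.9],[0,0,0],[0,0,0]],"spin":[0,0,0,-0.6,-0.6,0,0,0,0]}' 30
```

```text
time_s: 4.85
ee_pos: [609.8, -77.5, 160.4]
ee_rot: [-180.0, -0.0, 99.8]
force: [0.6, -0.1, -0.1]
gripper_width: 89.9
gripper_force: 0.0
```

```bash
python3 -m jog '{"jaw":[90,90,90,90,90,90,90],"slide":[[0,0,1],[0,0,1],[0,0,1],[0,0,1],[0,0,0.6],[0,0,0.4],[0,0,0]],"spin":[0,0,0,0,0,0,0]}' 40
python3 -m jog '{"jaw":[50,50,50,50,50,50,50,50],"slide":[[0,0,0],[0,0,0],[0,0,0],[0,0,0],[0,0,0],[0,0,0],[0,0,0],[0,0,0]],"spin":[0,0,0,0,0,0,0,0]}' 40
```

```text
time_s: 5.55
ee_pos: [610.0, -78.2, 9.8]
ee_rot: [-180.0, -0.0, 99.7]
force: [-0.3, -0.5, 0.1]
gripper_width: 89.9
gripper_force: 0.0
time_s: 6.35
ee_pos: [610.5, -78.5, 10.7]
ee_rot: [179.9, 0.0, 99.7]
force: [-0.7, 0.9, 5.7]
gripper_width: 60.0
gripper_force: 40.0
```

```bash
python3 -m jog '{"jaw":[50,50,50,50,50,50,50,50],"slide":[[0,0,-0.4],[0,0,-0.8],[0,0,-0.9],[0,0,-0.9],[0,0,-0.7],[0,0,0],[0,0,0],[0,0,0]],"spin":[0,0,0,0,0,0.6,0.48,0]}' 40
python3 -m jog '{"jaw":[50,50,50,50,50,50,50,50,50,50],"slide":[[0.5,-0.16,0],[0.9,-0.29,0],[1,-0.32,0],[1,-0.32,0],[1,-0.32,0],[1,-0.32,0],[1,-0.32,0],[1,-0.32,0],[1,-0.32,0],[1,-0.32,0]],"spin":[0,0,0,0,0,0,0,0,0,0]}' 40
python3 -m jog '{"jaw":[50,50,50,50,50],"slide":[[0.9,-0.28,0],[0.7,-0.2,0],[0,0,0],[0,0,0],[0,0,0]],"spin":[0,0,0,0,0]}' 40
```

```text
time_s: 7.15
ee_pos: [608.7, -78.3, 120.0]
ee_rot: [-179.8, -0.0, 91.1]
force: [-0.2, -0.5, -5.8]
gripper_width: 59.8
gripper_force: 40.0
time_s: 8.15
ee_pos: [512.5, 203.3, 120.5]
ee_rot: [-179.9, 0.0, 91.2]
force: [0.6, 0.2, -6.8]
gripper_width: 59.6
gripper_force: 40.0
time_s: 8.65
ee_pos: [498.6, 249.0, 120.6]
ee_rot: [-179.9, 0.0, 91.1]
force: [-1.1, -0.2, -6.2]
gripper_width: 59.7
gripper_force: 40.0
```

```bash
python3 -m jog '{"jaw":[50,50,50,50,50,50,50],"slide":[[0.02,0.03,0.8],[0,0,0.9],[0,0,0.7],[0,0,0.4],[0,0,0.2],[0,0,0.07],[0,0,0]],"spin":[0,0,0,0,0,0,0]}' 40
python3 -m jog '{"jaw":[50,50],"slide":[[0,0,0.02],[0,0,0]],"spin":[0,0]}' 40
```

```text
time_s: 9.35
ee_pos: [500.6, 250.2, 29.4]
ee_rot: [179.9, -0.0, 91.1]
force: [-0.3, 0.0, -6.6]
gripper_width: 59.7
gripper_force: 40.0
time_s: 9.55
ee_pos: [500.5, 250.4, 29.0]
ee_rot: [179.9, -0.0, 91.1]
force: [0.3, -0.5, -6.2]
gripper_width: 59.7
gripper_force: 40.0
```

```bash
python3 -m jog '{"jaw":[50,50],"slide":[[0,0,0.05],[0,0,0]],"spin":[0,0]}' 40
python3 -m jog '{"jaw":[50,50],"slide":[[0,0,0.03],[0,0,0]],"spin":[0,0]}' 40
```

```text
time_s: 9.75
ee_pos: [500.5, 250.4, 27.7]
ee_rot: [179.9, -0.0, 91.1]
force: [-0.6, -0.7, -0.7]
gripper_width: 59.8
gripper_force: 40.0
time_s: 9.95
ee_pos: [500.5, 250.4, 27.7]
ee_rot: [179.9, -0.0, 91.1]
force: [-3.3, -1.2, 6.8]
gripper_width: 59.7
gripper_force: 40.0
```

```bash
python3 -m jog '{"jaw":[90,90,90,90,90,90,90,90,90,90],"slide":[[0,0,0],[0,0,0],[0,0,0],[0,0,0],[0,0,0],[0,0,-0.5],[0,0,-0.9],[0,0,-1],[0,0,-1],[0,0,-0.7]],"spin":[0,0,0,0,0,0,0,0,0,0]}' 40
python3 -m jog '{"jaw":[90,90,90,90,90,90,90,90,90,90],"slide":[[-1,0.25,0],[-1,0.25,0],[-1,0.25,0],[-1,0.25,0],[-1,0.25,0],[-1,0.25,0],[-1,0.25,0],[-1,0.25,0],[-1,0.25,0],[-1,0.25,0]],"spin":[0,0,0,0,0,0,0,0,0,0]}' 40
python3 -m jog '{"jaw":[90,90,90,90,90,90,90,90],"slide":[[-1,0.25,0],[-1,0.25,0],[-1,0.25,0],[-0.9,0.17,0],[0,0,0],[0,0,0],[0,0,0],[0,0,0]],"spin":[0,0,0,0,0.63,0.63,0,0]}' 40
```

```text
time_s: 10.95
ee_pos: [500.6, 250.4, 150.9]
ee_rot: [179.9, -0.1, 91.1]
force: [-0.2, -0.5, 0.4]
gripper_width: 90.2
gripper_force: 0.0
time_s: 11.95
ee_pos: [580.8, -49.7, 148.7]
ee_rot: [-180.0, -0.0, 91.1]
force: [0.4, -0.3, -0.3]
gripper_width: 90.3
gripper_force: 0.0
time_s: 12.75
ee_pos: [610.3, -164.8, 148.7]
ee_rot: [-180.0, -0.0, 81.1]
force: [0.3, 0.3, 0.3]
gripper_width: 90.3
gripper_force: 0.0
```

```bash
python3 -m jog '{"jaw":[90,90,90,90,90,90,50,50,50,50],"slide":[[0,0,1],[0,0,1],[0,0,1],[0,0,1],[0,0,0.62],[0,0,0],[0,0,0],[0,0,0],[0,0,0],[0,0,0]],"spin":[0,0,0,0,0,0,0,0,0,0]}' 40
python3 -m jog '{"jaw":[50,50,50,50,50,50,50,50,50,50],"slide":[[0,0,0],[0,0,0],[0,0,-0.4],[0,0,-0.8],[0,0,-0.9],[0,0,-0.9],[0,0,-0.7],[0,0,0],[0,0,0],[0,0,0]],"spin":[0,0,0,0,0,0,0,-0.63,-0.63,0]}' 40
python3 -m jog '{"jaw":[50,50,50,50,50,50,50,50,50,50],"slide":[[0.5,-0.17,0],[0.9,-0.3,0],[1,-0.34,0],[1,-0.34,0],[1,-0.34,0],[1,-0.34,0],[1,-0.34,0],[1,-0.34,0],[1,-0.34,0],[1,-0.34,0]],"spin":[0,0,0,0,0,0,0,0,0,0]}' 40
python3 -m jog '{"jaw":[50,50,50,50],"slide":[[0.82,-0.24,0],[0,0,0],[0,0,0],[0,0,0]],"spin":[0,0,0,0]}' 40
```

```text
time_s: 13.75
ee_pos: [611.1, -165.0, 11.4]
ee_rot: [179.9, 0.0, 81.0]
force: [-0.8, 0.2, 0.3]
gripper_width: 60.9
gripper_force: 0.0
time_s: 14.75
ee_pos: [609.0, -164.5, 120.3]
ee_rot: [-179.8, -0.1, 91.1]
force: [-0.5, -0.0, -5.1]
gripper_width: 59.4
gripper_force: 39.9
time_s: 15.75
ee_pos: [507.4, 116.9, 120.9]
ee_rot: [-179.9, -0.0, 91.0]
force: [0.7, 0.6, -6.9]
gripper_width: 59.5
gripper_force: 39.9
time_s: 16.15
ee_pos: [501.4, 139.4, 121.1]
ee_rot: [-180.0, 0.0, 91.0]
force: [0.3, -0.2, -7.3]
gripper_width: 60.1
gripper_force: 39.9
```

```bash
python3 -m jog '{"jaw":[50,50,50,50,50,50,50,50],"slide":[[0,0.01,0.8],[0,0,0.9],[0,0,0.7],[0,0,0.4],[0,0,0.22],[0,0,0.05],[0,0,0],[0,0,0]],"spin":[0,0,0,0,0,0,0,0]}' 40
python3 -m jog '{"jaw":[50,50],"slide":[[0,0,0.03],[0,0,0]],"spin":[0,0]}' 40
```

```text
time_s: 16.95
ee_pos: [502.9, 139.9, 30.1]
ee_rot: [179.9, -0.0, 91.1]
force: [-0.2, 0.4, -7.1]
gripper_width: 60.0
gripper_force: 39.9
time_s: 17.15
ee_pos: [502.3, 139.8, 28.7]
ee_rot: [179.9, -0.0, 91.1]
force: [-0.7, -0.6, -6.4]
gripper_width: 60.0
gripper_force: 39.9
```

```bash
python3 -m jog '{"jaw":[50,50,50],"slide":[[0,0,0.04],[0,0,0],[0,0,0]],"spin":[0,0,0]}' 40
python3 -m jog '{"jaw":[90,90,90,90,90,90,90,90,90,90],"slide":[[0,0,0],[0,0,0],[0,0,0],[0,0,0],[0,0,0],[0,0,-0.5],[0,0,-0.9],[0,0,-1],[0,0,-1],[0,0,-0.8]],"spin":[0,0,0,0,0,0,0,0,0,0]}' 40
python3 -m jog '{"jaw":[90,90,90,90,90,90,90,90,90,90],"slide":[[-1,0.12,-0.2],[-1,0.12,-0.2],[-1,0.12,-0.2],[-1,0.12,-0.2],[-1,0.12,-0.2],[-1,0.12,-0.2],[-1,0.12,-0.2],[-1,0.12,-0.2],[-1,0.12,-0.2],[-1,0.12,-0.2]],"spin":[0,0,0,0,0,0,0,0,0,0]}' 40
python3 -m jog '{"jaw":[90,90,90,90,90,90,90,90,90,90],"slide":[[-1,0.12,0],[-1,0.12,0],[-1,0.12,0],[0,0,0],[0,0,0],[0,0,0],[0,0,0],[0,0,0],[0,0,0],[0,0,0]],"spin":[0,0,0,-0.95,-0.95,-0.95,-0.95,-0.95,-0.95,-0.95]}'
python3 -m jog '{"jaw":[50,50,50,50,50,50,50],"slide":[[0,0,0],[0,0,0],[0,0,0],[0,0,0],[0,0,0],[0,0,0],[0,0,0]],"spin":[-0.95,-0.95,-0.95,-0.95,-0.7,0,0]}'
python3 - <<'E'
from h import *
import pickle
m=env.camera_model("wrist"); im=snap("wrist","d.png"); pickle.dump(m,open('d.pkl','wb'))
cv2.imwrite('pics/d2.png',cv2.resize(im,(800,600),interpolation=cv2.INTER_CUBIC))
print(env.state()["qpos"].round(1))
E
```

```text
time_s: 17.45
ee_pos: [502.4, 139.9, 28.3]
ee_rot: [179.9, -0.0, 91.1]
force: [-1.6, -0.2, 6.7]
gripper_width: 59.7
gripper_force: 40.0
time_s: 18.45
ee_pos: [502.4, 139.8, 154.8]
ee_rot: [179.9, -0.0, 91.1]
force: [0.4, 0.7, -0.6]
gripper_width: 90.2
gripper_force: 0.0
time_s: 19.45
ee_pos: [543.7, -160.8, 213.2]
ee_rot: [180.0, -0.0, 91.1]
force: [0.6, 0.5, 0.1]
gripper_width: 89.7
gripper_force: 0.0
time_s: 20.45
ee_pos: [556.1, -249.3, 212.7]
ee_rot: [-180.0, -0.0, 144.6]
force: [-1.1, -0.7, -0.4]
gripper_width: 89.9
gripper_force: 0.0
time_s: 21.15
ee_pos: [556.1, -249.3, 212.9]
ee_rot: [180.0, -0.0, -179.8]
force: [0.6, -0.3, -1.2]
gripper_width: 50.0
gripper_force: 0.0
[ -25.2   21.5   85.     0.    73.5 -115.4]
```

View pics/d2.png

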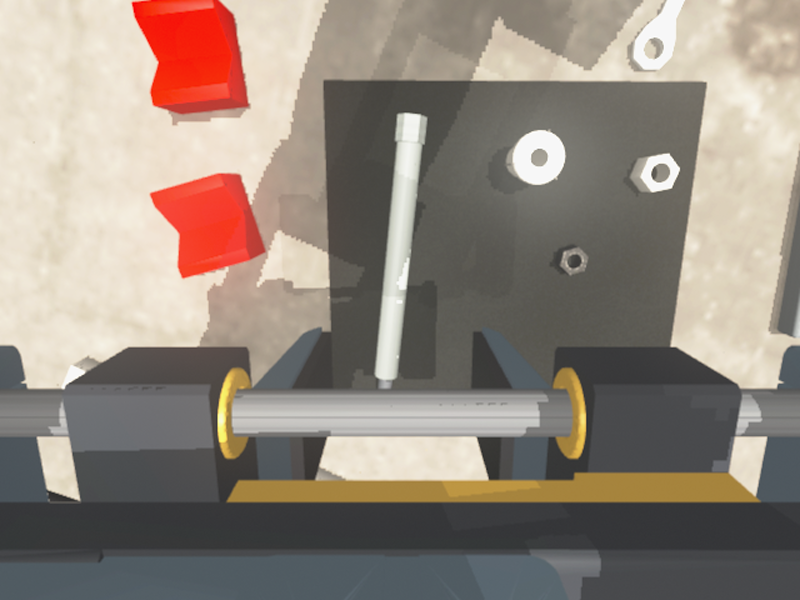

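Bar: head end (411,113), shoulder at the thread (387,379), clear of everything around it.

Run:
```python
from h import *
import pickle
M=pickle.load(open('d.pkl','rb'))
p=lambda u,z: ray("wrist",(u[0]*.8,u[1]*.8),z,M)[:2]
h=p((411,114),14);a=p((408.5,146),12);s=p((387,379),12)
d=(s-a)/np.linalg.norm(s-a)
print(h,a,s,np.linalg.norm(s-h),np.degrees(np.arctan2(d[1],d[0])),"c",h+110*d, s-(110-26)*d)
for u in[(324,82),(706,83)]: print("mat",p(u,3))
print("collet",p((539.5,157),50),"nut",p((659.5,173),22))
```

```text
[ 442.79939525 -243.37559087] [ 463.76874143 -244.93988156] [ 639.20510868 -260.75228773] 197.1729034620324 -5.150258812189747 c [ 552.35529289 -253.25006775] [ 555.54424139 -253.21177812]
mat [ 420.53601922 -304.32597298]
mat [420.4066625  -36.63617414]
collet [ 472.64070137 -162.15883489] nut [481.77022465 -70.87563502]
```

```bash
python3 -m jog '{"jaw":[50,50,50,50,50,50,50,50,50,50],"slide":[[0.07,-0.13,0],[0,0,1],[0,0,1],[0,0,1],[0,0,1],[0,0,1],[0,0,1],[0,0,0.7],[0,0,0.2],[0,0,0]],"spin":[0.67,0,0,0,0,0,0,0,0,0]}' 40
python3 -m jog '{"jaw":[12,12,12,12,12,12,12,12],"slide":[[0,0,0],[0,0,0],[0,0,0],[0,0,0],[0,0,0],[0,0,0],[0,0,0],[0,0,0]],"spin":[0,0,0,0,0,0,0,0]}' 50
```

```text
time_s: 22.2
ee_pos: [553.9, -253.1, 5.6]
ee_rot: [180.0, -0.1, 174.9]
force: [0.4, -0.8, 1.8]
gripper_width: 50.0
gripper_force: 0.0
time_s: 23.0
ee_pos: [554.4, -253.4, 6.6]
ee_rot: [-180.0, 0.1, 174.9]
force: [-0.8, 0.7, 5.3]
gripper_width: 17.1
gripper_force: 50.0
```

```bash
python3 -m jog '{"jaw":[12,12,12,12,12,12,12,12,12,12],"slide":[[0,0,-0.3],[0,0,-0.6],[0,0,-0.9],[0,0,-0.9],[0,0,-0.9],[0,0,-0.4],[0,0,0],[0,0,0],[0,0,0],[0,0,0]],"spin":[0,0,0,0,0,0,0.4,0.8,0.8,0.8]}' 50
python3 -m jog '{"jaw":[12,12,12,12,12,12,12,12,12,12],"slide":[[0,0,0],[0,0,0],[0,0,0],[0,0,0],[0,0,0],[0,0,0],[0,0,0],[0,0,0],[0,0,0],[0,0,0]],"spin":[0.8,0.8,0.8,0.8,0.8,0.8,0.8,0.8,0.8,0.48]}' 50
python3 -m jog '{"jaw":[12,12,12,12,12,12,12,12,12,12],"slide":[[0.5,-0.05,0],[0.9,-0.1,0],[1,-0.1,0],[1,-0.1,0],[1,-0.1,0],[1,-0.1,0],[1,-0.1,0],[1,-0.1,0],[1,-0.1,0],[1,-0.1,0]],"spin":[0,0,0,0,0,0,0,0,0,0]}' 50
python3 -m jog '{"jaw":[12,12,12,12,12,12,12,12,12],"slide":[[1,-0.1,0],[1,-0.1,0],[1,-0.1,0],[1,-0.1,0],[0.9,-0.1,0],[0.67,-0.04,0],[0,0,0],[0,0,0],[0,0,0]],"spin":[0,0,0,0,0,0,0,0,0]}' 50
python3 - <<'E'
from h import *
s=snap("side","e1.png"); w=snap("wrist","e2.png")
o=np.zeros((480,800,3),np.uint8); o[:,:320]=cv2.resize(s[180:420,230:390],None,fx=2,fy=2); o[:,320:]=w[:,80:560]
cv2.imwrite('pics/e.png',o)
E
```

```text
time_s: 24.0
ee_pos: [553.2, -252.8, 124.6]
ee_rot: [-180.0, -0.2, 152.3]
force: [-0.0, -0.6, -4.4]
gripper_width: 16.7
gripper_force: 50.0
time_s: 25.0
ee_pos: [553.1, -252.8, 124.5]
ee_rot: [-179.8, -0.1, 90.9]
force: [0.1, -0.3, -4.2]
gripper_width: 17.0
gripper_force: 50.0
time_s: 26.0
ee_pos: [518.6, 30.1, 125.3]
ee_rot: [-179.9, -0.0, 91.2]
force: [0.3, 0.4, -4.5]
gripper_width: 16.7
gripper_force: 50.0
time_s: 26.9
ee_pos: [500.2, 194.3, 125.6]
ee_rot: [-179.9, 0.0, 91.1]
force: [-0.2, -0.7, -4.6]
gripper_width: 16.7
gripper_force: 50.0
```

View pics/e.png

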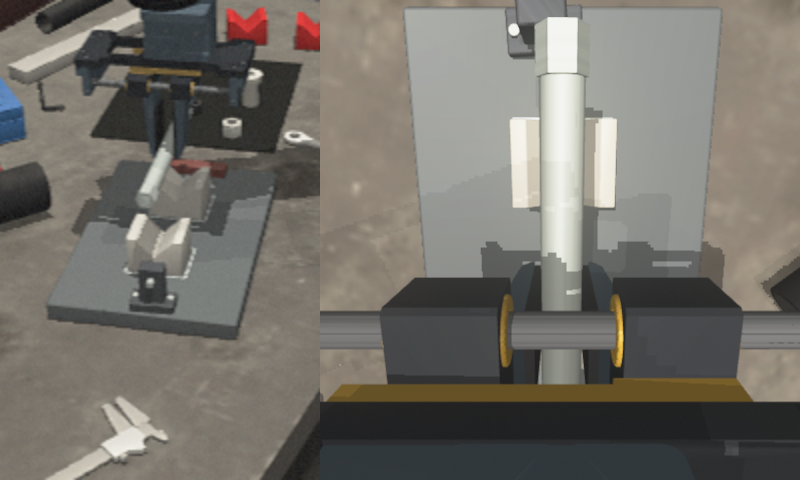

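Both vees stand on their rectangles, and the bar is held level above the grooves with its head towards the stop.

```bash
python3 - <<'E'
from h import *
print(ray("wrist",(324,18),139), ray("wrist",(322,75),131),ray("wrist",(322,300),131))
E
python3 -m jog '{"jaw":[12,12,12,12,12,12,12],"slide":[[-0.05,0.03,0.6],[0,0,0.8],[0,0,0.5],[0,0,0.3],[0,0,0.1],[0,0,0],[0,0,0]],"spin":[0,0,0,0,0,0,0]}' 50
```

```text
[498.76775422 304.90408    139.        ] [498.41565625 287.38402541 131.        ] [500.16216391 195.5200649  131.        ]
time_s: 27.7
ee_pos: [502.6, 193.6, 57.9]
ee_rot: [179.9, -0.0, 91.1]
force: [-0.5, 0.1, -4.7]
gripper_width: 17.3
gripper_force: 50.0
```

```bash
python3 -m jog '{"jaw":[12,12,12,12],"slide":[[0,-0.04,0.15],[0,0,0.1],[0,0,0],[0,0,0]],"spin":[0,0,0,0]}' 50
python3 -m jog '{"jaw":[12,12],"slide":[[0,0,0.03],[0,0,0]],"spin":[0,0]}' 50
```

```text
time_s: 28.1
ee_pos: [501.0, 193.6, 49.7]
ee_rot: [180.0, -0.0, 91.1]
force: [0.8, 0.3, -3.6]
gripper_width: 16.9
gripper_force: 50.0
time_s: 28.3
ee_pos: [501.4, 193.6, 49.2]
ee_rot: [179.9, -0.0, 91.1]
force: [1.4, 0.1, 0.2]
gripper_width: 16.9
gripper_force: 50.0
```

```bash
python3 -m jog '{"jaw":[40,40,40,40,40,40,40,40,40],"slide":[[0,0,0],[0,0,0],[0,0,0],[0,0,0],[0,0,0],[0,0,-0.5],[0,0,-0.9],[0,0,-1],[0,0,-1]],"spin":[0,0,0,0,0,0,0,0,0]}' 50
python3 -m jog '{"jaw":[60,60,60,60,60,60,60,60,60,60],"slide":[[-1,-0.1,0],[-1,-0.1,0],[-1,-0.1,0],[-1,-0.1,0],[-1,-0.1,0],[-1,-0.1,0],[-1,-0.1,0],[-1,-0.1,0],[-1,-0.1,0],[-1,-0.1,0]],"spin":[0,0,0,0,0,0,0,0,0,0]}' 20
python3 -m jog '{"jaw":[60,60,60,60,60,60],"slide":[[-1,-0.1,0],[-0.83,-0.06,0],[0,0,0.9],[0,0,0.9],[0,0,0],[0,0,0]],"spin":[0,0,0,0,0,0]}' 20
python3 - <<'E'
from h import *
a=snap("scene","f.png")
cv2.imwrite('pics/f2.png',cv2.resize(a[160:360,195:460],None,fx=3,fy=3,interpolation=cv2.INTER_CUBIC))
E
```

```text
time_s: 29.2
ee_pos: [500.4, 193.3, 151.5]
ee_rot: [-180.0, 0.0, 91.1]
force: [0.1, -0.0, 0.5]
gripper_width: 40.0
gripper_force: 0.0
time_s: 30.2
ee_pos: [476.0, -108.2, 150.7]
ee_rot: [180.0, -0.0, 91.1]
force: [0.4, 0.3, -0.0]
gripper_width: 60.2
gripper_force: 0.0
time_s: 30.8
ee_pos: [472.6, -162.0, 96.8]
ee_rot: [-180.0, -0.0, 91.1]
force: [-0.2, -0.3, 0.5]
gripper_width: 60.1
gripper_force: 0.0
```

View pics/f2.png

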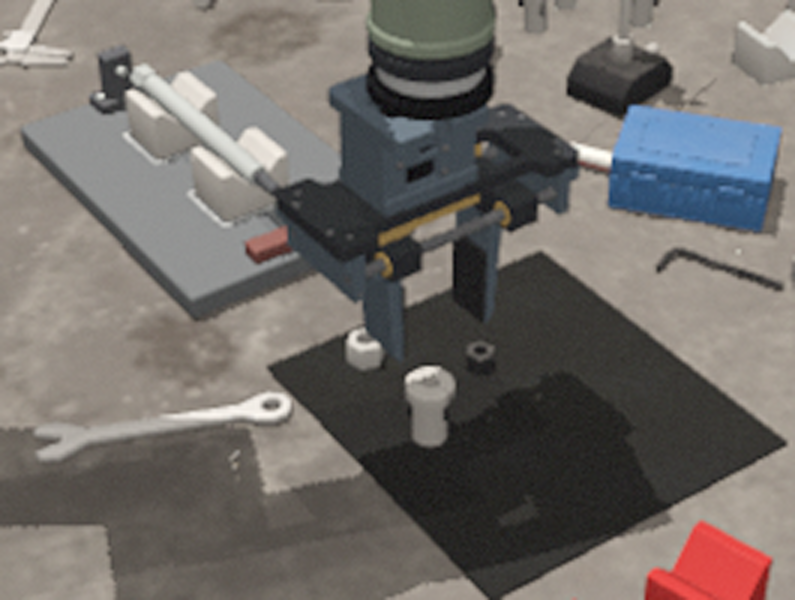

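The bar lies in both vees with its head by the stop. The open fingers hang above the collet. Picking it up.

```bash
python3 -m jog '{"jaw":[60,60,60,60,60,25,25,25,25,25],"slide":[[0,0,0.9],[0,0,0.9],[0,0,0.6],[0,0,0.16],[0,0,0],[0,0,0],[0,0,0],[0,0,0],[0,0,0],[0,0,0]],"spin":[0,0,0,0,0,0,0,0,0,0]}' 20
python3 -m jog '{"jaw":[25,25,25,25,25,25,25,25],"slide":[[0,0,0],[0,0,0],[0,0,-0.4],[0,0,-0.8],[0,0,-0.9],[0,0,-0.9],[0,0,-0.6],[0,0,0]],"spin":[0,0,0,0,0,0,0,0]}' 20
python3 -m jog '{"jaw":[25,25,25,25,25,25,25,25,25,25],"slide":[[0.5,0.14,0],[0.9,0.25,0],[1,0.28,0],[1,0.28,0],[1,0.28,0],[1,0.28,0],[1,0.28,0],[1,0.28,0],[1,0.28,0],[1,0.28,0]],"spin":[0,0,0,0,0,0,0,0,0,0]}' 20
python3 -m jog '{"jaw":[25,25,25,25,25,25],"slide":[[1,0.28,0],[0.9,0.25,0],[0.57,0.16,0],[0,0,0],[0,0,0],[0,0,0]],"spin":[0,0,0,0,0,0]}' 20
```

```text
time_s: 31.85
ee_pos: [473.1, -162.2, 20.4]
ee_rot: [179.9, 0.0, 91.1]
force: [0.3, 0.7, 3.7]
gripper_width: 31.2
gripper_force: 20.0
time_s: 32.65
ee_pos: [473.9, -162.5, 130.4]
ee_rot: [179.7, 0.1, 91.1]
force: [-0.3, -0.0, -1.1]
gripper_width: 31.6
gripper_force: 20.0
time_s: 33.65
ee_pos: [545.2, 122.4, 126.3]
ee_rot: [-179.8, 0.0, 91.1]
force: [0.4, 0.1, -0.1]
gripper_width: 30.9
gripper_force: 20.0
time_s: 34.25
ee_pos: [564.8, 194.6, 127.5]
ee_rot: [-179.9, 0.0, 91.0]
force: [-0.1, -0.2, -1.1]
gripper_width: 31.7
gripper_force: 20.0
```

```bash
python3 -m jog '{"jaw":[25,25,25,25,25,25,25,25],"slide":[[0.02,0.02,0.6],[0,0,0.9],[0,0,0.7],[0,0,0.4],[0,0,0.2],[0,0,0.12],[0,0,0],[0,0,0]],"spin":[0,0,0,0,0,0,0,0]}' 20
python3 -m jog '{"jaw":[25,25],"slide":[[0,0,0.03],[0,0,0]],"spin":[0,0]}' 20
python3 - <<'E'
from h import *
s=snap("side","g.png")
cv2.imwrite('pics/g2.png',cv2.resize(s[210:350,225:385],None,fx=4,fy=4,interpolation=cv2.INTER_CUBIC))
E
```

```text
time_s: 35.05
ee_pos: [566.6, 196.6, 41.1]
ee_rot: [179.9, -0.0, 91.1]
force: [-0.2, 0.5, -0.9]
gripper_width: 31.3
gripper_force: 20.0
time_s: 35.25
ee_pos: [566.3, 196.6, 39.8]
ee_rot: [180.0, -0.0, 91.1]
force: [0.2, -0.2, -0.8]
gripper_width: 31.2
gripper_force: 20.0
```

View pics/g2.png

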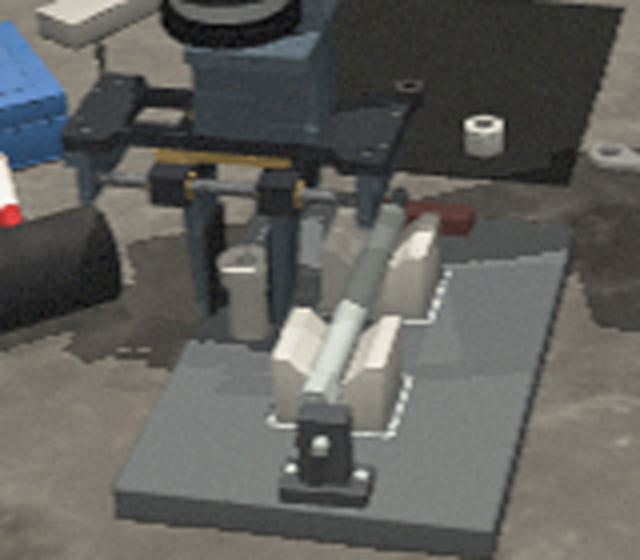

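The collet is held upright at (245,290), just above the plate behind the bar. Lowering it to contact.

```bash
python3 -m jog '{"jaw":[25,25,25],"slide":[[0,0,0.05],[0,0,0],[0,0,0]],"spin":[0,0,0]}' 20
python3 -m jog '{"jaw":[25,25,25],"slide":[[0,0,0.03],[0,0,0],[0,0,0]],"spin":[0,0,0]}' 20
```

```text
time_s: 35.6
ee_pos: [566.0, 196.5, 37.8]
ee_rot: [-180.0, -0.0, 91.1]
force: [0.3, -0.1, -0.7]
gripper_width: 31.2
gripper_force: 20.0
time_s: 35.9
ee_pos: [566.2, 196.6, 37.4]
ee_rot: [180.0, -0.0, 91.1]
force: [-0.8, -0.1, 2.8]
gripper_width: 31.7
gripper_force: 20.0
```

```bash
python3 -m jog '{"jaw":[48,48,48,48,48,48,48,48,48],"slide":[[0,0,0],[0,0,0],[0,0,0],[0,0,0],[0,0,-0.5],[0,0,-0.8],[0,0,-0.9],[0,0,-0.9],[0,0,-0.7]],"spin":[0,0,0,0,0,0,0,0,0]}' 20
python3 -m jog '{"jaw":[50,50,50,50,50,50,50,50,50,50],"slide":[[-1,-0.33,0],[-1,-0.33,0],[-1,-0.33,0],[-1,-0.33,0],[-1,-0.33,0],[-1,-0.33,0],[-1,-0.33,0],[-1,-0.33,0],[-0.86,-0.33,0],[0,0,0]],"spin":[0,0,0,0,0,0,0,0,0,-0.5]}' 20
python3 -m jog '{"jaw":[50,50,50],"slide":[[0,0,0],[0,0,0],[0,0,0]],"spin":[-0.55,0,0]}' 20
python3 - <<'E'
from h import *
import pickle
a=snap("wrist","n.png"); m=env.camera_model("wrist"); pickle.dump(m,open('n.pkl','wb'))
cv2.imwrite('pics/n2.png',cv2.resize(a[150:350,200:440],None,fx=3,fy=3,interpolation=cv2.INTER_CUBIC))
print(proj("wrist",(482,-71,22)))
E
```

```text
time_s: 36.8
ee_pos: [566.4, 196.6, 152.6]
ee_rot: [179.9, -0.0, 91.1]
force: [-0.1, -0.7, 0.1]
gripper_width: 47.8
gripper_force: 0.0
time_s: 37.8
ee_pos: [480.7, -73.5, 150.9]
ee_rot: [-180.0, 0.0, 95.0]
force: [0.4, 1.2, 0.3]
gripper_width: 49.8
gripper_force: 0.0
time_s: 38.1
ee_pos: [481.9, -70.9, 150.9]
ee_rot: [180.0, -0.0, 99.4]
force: [-1.0, -0.3, 0.0]
gripper_width: 50.0
gripper_force: 0.0
[322.14650682 236.23644147]
```

View pics/n2.png

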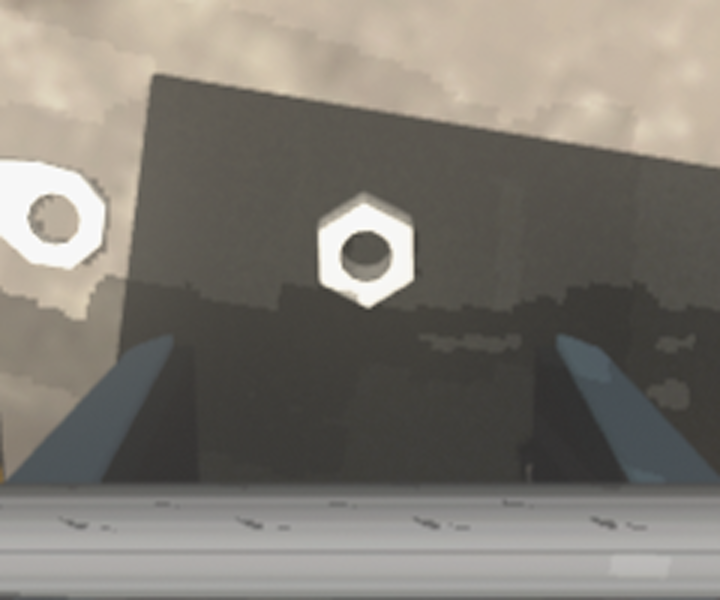

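The nut's flats line up with the closing direction, and the nut sits between the fingers at (366,255).

```bash
python3 -m jog '{"jaw":[50,50,50,50,50,50,50,16,16,16],"slide":[[0,0,1],[0,0,1],[0,0,1],[0,0,1],[0,0,0.6],[0,0,0.22],[0,0,0],[0,0,0],[0,0,0],[0,0,0]],"spin":[0,0,0,0,0,0,0,0,0,0]}' 25
python3 -m jog '{"jaw":[16,16,16,16,16,16,16,16,16,16],"slide":[[0,0,0],[0,0,0],[0,0,0],[0,0,0],[0,0,-0.4],[0,0,-0.8],[0,0,-0.9],[0,0,-0.9],[0,0,-0.6],[0,0,0]],"spin":[0,0,0,0,0,0,0,0,0,0]}' 25
python3 -m jog '{"jaw":[16,16,16,16,16,16,16,16,16,16],"slide":[[0.5,0,0],[0.9,-0.01,0],[1,-0.01,0],[1,-0.01,0],[1,-0.01,0],[1,-0.01,0],[1,-0.01,0],[1,-0.01,0],[0.9,-0.01,0],[0.65,-0.01,0]],"spin":[0,0,0,0,0,0,0,0,0,0]}' 25
python3 -m jog '{"jaw":[16,16,16,16,16,16,16,16,16,16],"slide":[[0,0,0],[0,0,0],[0,0,0.6],[0,0,0.9],[0,0,0.7],[0,0,0.3],[0,0,0],[0,0,0],[0,0,0],[0,0,0]],"spin":[0,0,0,0,0,0,0,0,0,0]}' 25
```

```text
time_s: 39.15
ee_pos: [482.7, -71.1, 7.3]
ee_rot: [179.9, 0.0, 99.5]
force: [0.0, -0.3, -0.0]
gripper_width: 28.8
gripper_force: 0.0
time_s: 40.15
ee_pos: [483.6, -71.3, 116.5]
ee_rot: [179.7, 0.1, 99.5]
force: [-0.7, -0.2, -0.2]
gripper_width: 23.7
gripper_force: 25.0
time_s: 41.15
ee_pos: [432.8, 195.2, 112.6]
ee_rot: [-179.8, 0.0, 99.6]
force: [0.7, -0.6, 0.0]
gripper_width: 23.8
gripper_force: 25.0
time_s: 42.15
ee_pos: [435.7, 193.7, 40.2]
ee_rot: [179.9, -0.0, 99.5]
force: [0.4, -0.4, -1.1]
gripper_width: 23.7
gripper_force: 25.0
```

```bash
python3 -m jog '{"jaw":[16,16,16,16,16],"slide":[[0,0,0.25],[0,0,0.15],[0,0,0.08],[0,0,0],[0,0,0]],"spin":[0,0,0,0,0]}' 25
python3 -m jog '{"jaw":[16,16,16],"slide":[[0,0,0.04],[0,0,0],[0,0,0]],"spin":[0,0,0]}' 25
```

```text
time_s: 42.65
ee_pos: [435.0, 193.4, 24.8]
ee_rot: [-180.0, -0.0, 99.5]
force: [-0.1, -0.5, -0.5]
gripper_width: 23.6
gripper_force: 25.0
time_s: 42.95
ee_pos: [435.3, 193.6, 24.1]
ee_rot: [180.0, -0.0, 99.5]
force: [-0.8, -0.2, 3.5]
gripper_width: 24.0
gripper_force: 25.0
```

Contact. Now I'll release, lift clear, back away and check.

```bash
python3 -m jog '{"jaw":[40,40,40,40,40,40,40,40,40,40],"slide":[[0,0,0],[0,0,0],[0,0,0],[0,0,0],[0,0,-0.5],[0,0,-0.9],[0,0,-1],[0,0,-1],[0,0,-1],[0,0,-1]],"spin":[0,0,0,0,0,0,0,0,0,0]}' 25
python3 -m jog '{"jaw":[40,40,40,40,40,40,40,40],"slide":[[-0.8,0.4,-0.6],[-0.9,0.5,-0.6],[-0.9,0.5,-0.2],[-0.6,0.3,0],[0,0,0],[0,0,0],[0,0,0],[0,0,0]],"spin":[0,0,0,0,0,0,0,0]}' 25
python3 - <<'E'
from h import *
a=snap("wrist","z.png"); b=snap("side","z2.png"); 
o=np.zeros((480,800,3),np.uint8); o[:,:320]=cv2.resize(b[200:350,270:370],(320,480)); o[:,320:]=a[:,80:560]
cv2.imwrite('pics/z3.png',o); import pickle; pickle.dump(env.camera_model("wrist"),open('z.pkl','wb'))
E
```

```text
time_s: 43.95
ee_pos: [434.8, 193.3, 186.9]
ee_rot: [-180.0, -0.0, 99.5]
force: [1.2, 0.7, -0.6]
gripper_width: 40.0
gripper_force: 0.0
time_s: 44.75
ee_pos: [500.5, 107.9, 227.6]
ee_rot: [-180.0, -0.0, 99.6]
force: [0.1, -0.8, 0.2]
gripper_width: 39.6
gripper_force: 0.0
```

View pics/z3.png

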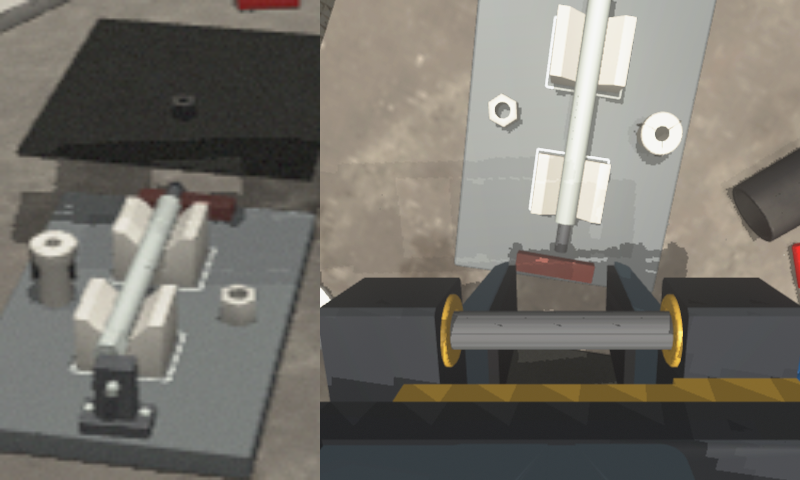

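Vees sit within their rectangles, the bar is seated with its head at the stop, the collet is upright behind and the nut flat in front. A last numeric check of the positions, then hand in.

Run:
```python
from h import *
import pickle
M=pickle.load(open('z.pkl','rb')); t=np.radians(1.1)
ok=True
for k,u,z,e in [("thread end",(322,249),54.5,(0,-110)),("nut",(262,111),39,(-65,0)),("collet",(421,134),67,(65,0))]:
    d=ray("wrist",u,z,M)[:2]-[500.6,194.7]
    p=np.array([d[0]*np.cos(t)+d[1]*np.sin(t),-d[0]*np.sin(t)+d[1]*np.cos(t)]); print(k,p.round(1)); ok&=np.abs(p-e).max()<10
if ok: print(env.job_done())
```

```text
thread end [   1.6 -108.4]
nut [-65.9  -0.2]
collet [64.9 -0.5]
the job is handed in; nothing more can be done
None
```

The drawbar check is set up and handed in at about 45 s of the 136 s allowed: vee blocks on their rectangles, drawbar seated with its head to the stop and within about 2 mm of centre, collet 65 mm behind and nut 66 mm in front (the hand-in returned no verdict).

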